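Take the hexagonal test weight off its keeper hook and put it on the scale

TASK

Take the hexagonal brass test weight off its twin-pronged hook: press the paddle of that hook's sprung keeper down until the keeper snaps fully open and stays open, and only then lift the weight off by its tab. Set it down upright on the pan of the bench scale, with its whole underside on the pan, and let go only once it stands there. Leave the round weight hanging on its own hook.

Things in the scene. Friction and masses are not known exactly. Their poses are not given: they have to be found in the camera images.
- hex_weight: Weight to move: brass hexagon 52 mm across flats, 28 high, 0.55 kg. On it: 20 mm stem; 12 mm square crossbar, 132 long along its y, middle 54 above the underside; flat grip tab 10 mm thick (y), 24 wide (x), 60 to 115 above the underside: grip its upper part, closing along y. Origin: centre of underside, z up. Hangs 67 mm above the table by the crossbar. x points from the hook's prong tips to its post.
- stand: Hook stand holding the hexagonal weight. Origin on the table below the hanging point. Two level prongs, 90 mm apart, tops 115 mm up, run from a post at x = 70 mm to upturned tips (139 tall) at x = -48. The crossbar lies across them between 8 mm ribs, the weight hangs between the prongs; with the keeper open it lifts straight up, and clears everything 150 mm higher.
- keeper (a joint): Keeper of that stand, rad: 0 closed (two arms lie 2 mm above the crossbar), 1.3 fully open (arms stand up at the prong tips, tops 70 mm above the crossbar's middle). Axis along the stand's y at x = -48 mm, z = 133. Over-centre spring: below 0.5 it springs shut, beyond 0.5 it snaps open and stays. Pressing the paddle takes about 10 N at first.
- keeper_pad (a point): Middle of the top of that keeper's press paddle: black plate 50 mm long, 40 wide, 4 thick, from the axis outward (stand's -x); closed it rises at 35 degrees, open it slopes down 40. Closed, the point is 27 mm out from the axis, 21 above it. Closed fingers pressing straight down here by 30 to 36 mm throw it open. Frame turns with the keeper; closed, its axes are the stand's.
- round_weight: Weight to leave alone: slim brass cylinder, 36 mm in diameter, 60 high, with the same stem, crossbar (middle 86 mm above the underside) and tab, hanging on a second identical stand with an identical keeper. Origin: centre of underside.
- pan (a point): Centre of the top of the bench scale's round metal pan, 150 mm in diameter, level and fixed, 50 mm above the table, on a white housing 190 by 180 mm. z up.

How it is judged:
By the outcome, as a careful person would: the job done as asked, in the order asked, and still so for the second after the job is handed in, with the robot touching nothing.
It also fails if it takes over 51 s, if anything falls off the work surface, if the arm or the gripper's body presses on something with over 40 N, if the wrist force passes 120 N, or if a joint passes its speed limit or range.

ROBOT

A 7-joint arm with a two-finger parallel gripper is mounted at the origin on the work surface. World frame = base frame: x ahead of the robot, y to its left, z up, the work surface at z = 0. Lengths are in m, angles in rad, forces in N, time in s.
With the tool pointing down it reaches from about 0.425 to 0.925 m from the base axis. Payload 6.8 kg.
Tool frame: the origin (TCP) lies on the centre line of the jaws, within the pads' length; the fingertips stand 19 mm ahead of it and the grasp point (between the pads) is the TCP (r.tip_extent is the y of the fingertips in the tool frame, in m); y points along the fingers, z is the direction in which the jaws open and shut, and the axes are right-handed (so a half turn about y gives the same grasp; the last joint's range is limited). The gripper opens to 85 mm and grips with 20 to 120 N. Pads are 22 mm wide; open, the fingers measure 114 mm over their backs; the gripper's body (76 mm by 85 mm) begins 54 mm behind the grasp point. The pads swing forward as they close: fully open they stand 13 mm farther back than shut.
Start: joints at [1.072, 0.477, 0.022, 1.555, -0.011, 1.109, -0.083], TCP at [0.257, -0.624, 0.218] pointing down, gripper open.
Joint ranges: [-2.96, 2.96], [-0.34, 2.1], [-1.41, 1.46], [0.24, 2.44], [-1.37, 4.51], [0.17, 1.92], [-2.96, 2.96]. Speed limits (rad/s): [2.39, 2.39, 3.14, 3.14, 3.14, 3.14, 3.14].

INTERFACE

Orientations are given as a rotation vector (axis times angle).
In Python, from bench import r gives the robot as it stands. The module is installed in compiled form; this text tells all that it offers.
- The arm moves only by the tool jog_arm, never from a script. Its argument "motion" is a list of rows, each a list of 3 entries, a list of its own where there are three numbers: the opening, from 0 (shut) to 1 (fully open), then the shift along the tool's x, y, z in m, then the turn, a rotation vector about the tool's x, y, z in degrees. A call has 1 to 10 rows; each row shifts and turns the commanded pose from where the row before left it, along the tool's axes as they then stand; what a row does not reach is not made up. A row lasts 1/12 s, in which the tool goes at most 41.7 mm and 7.16 degrees, less where a joint would pass 70% of its speed; a pose out of reach is approached as far as the arm can. A call with a gripper value outside its range is refused whole. The fingers move at their own pace and stop on an object; "force" is the grip in N (left out, the last holds). Time passes only in rows, so rows that do not move let the fingers close. It gives the time, the measured TCP pose, the force and the opening at its end, in the units of the state.
- r.get_obs(): the state, without advancing time (a new reading comes with each control period).
- r.grab_frame(name): name is "side" or "top"; returns a dict with "image" (420x560x3 uint8, red, green, blue), "range_z" (420x560 float32, m along the optical axis (not along the pixel's ray), 0 where there is no reading), "fx", "fy", "cx", "cy" (pixels), "k1" (the pictures are not rectified: a ray, as slopes to the right and down, at radius r is drawn at 1 + k1 r^2 times it, then the intrinsics apply), "xyz" and "orientation" of the camera in the world. Camera axes: x right, y down, z forward; pixel columns grow to the right and rows downward; lengths in m; the calibration is good to about 2 mm. A picture is of the moment at which its call begins.
- r.hand_in(): hands the job in, once; it reports no verdict.
The state is a dict: "clock": time; "joints": joint angles; "qvel": joint speeds; "tau": joint torques, N m; "tcp_pos": TCP position; "orientation": TCP orientation; "contact_force": force on the tool from outside, world axes, zero at the start; "moment": the same for the moment, N m; "grip_width": finger opening in m.
Only numpy, scipy, OpenCV 4.12 (cv2) and the standard library are available. Lean on these libraries where they do the work, as an engineer would, in place of code of your own. Each camera call takes 0.05 s, during which the arm holds its last target.

## Working session

There is one attempt and no reset: what is moved stays moved. The work goes in short steps, Python scripts to look and compute and a tool call to move; the robot and the scene stay as the last step left them, time stands still between calls to the robot, and variables do not carry over. Pictures are saved under pics/ and viewed, and the job is handed in when it is done.

Besides the shell and the picture viewer there is one more tool, called after "Call:" in YAML: its name, and indented under it one key for each argument. jog_arm: Moves the arm, as the interface text tells. Its arguments: {"type":"object","properties":{"motion":{"type":"array","items":{"type":"array"}},"force":{"type":"number"}},"required":["motion"]}

```bash
mkdir -p pics
cat > h.py <<'E'
import numpy as np, cv2
from scipy.spatial.transform import Rotation as R
from bench import r
def grab(n):
    f=r.grab_frame(n); np.savez('%s.npz'%n,**f); return f
def Rm(o):
    o=np.array(o,float)
    return o if o.shape==(3,3) else R.from_rotvec(o).as_matrix() if o.size==3 else R.from_quat(o).as_matrix()
def ray(f,u,v):
    x=(u-f['cx'])/f['fx']; y=(v-f['cy'])/f['fy']
    rd=np.hypot(x,y); s=rd
    for _ in range(20): s=rd/(1+f['k1']*s*s)
    k=s/rd if rd>0 else 1
    return np.array([x*k,y*k,1.])
def pt(f,u,v,z=None):
    d=Rm(f['orientation'])@ray(f,u,v); o=np.array(f['xyz'])
    if z is None: return o+d*f['range_z'][int(round(v)),int(round(u))]
    return o+d*(z-o[2])/d[2]
def load(n): return dict(np.load('%s.npz'%n))
E
python3 - <<'E'
from h import *
o=r.get_obs();print(o, r.tip_extent)
for n in('side','top'):
    f=grab(n); cv2.imwrite('pics/%s0.png'%n,f['image'][...,::-1]); print(n,f['xyz'],f['orientation'],f['fx'],f['k1'])
E
```

```text
{'clock': 0.0, 'joints': array([ 1.07192528,  0.47779079,  0.0223363 ,  1.55646623, -0.01150849,
        1.10933753, -0.08309881]), 'qvel': array([ 1.99754935e-05, -6.98393253e-04, -3.61309995e-04,  7.43109624e-04,
        1.13992909e-03, -9.17489697e-04,  1.68980252e-03]), 'tau': array([-5.77545215e-04, -5.96465850e+01,  1.60749145e+00, -2.81207246e+01,
        1.24411707e-02,  9.41237173e-03, -1.82558540e-05]), 'tcp_pos': array([ 0.25685282, -0.62353134,  0.2171257 ]), 'orientation': array([-0.39779186,  2.00915612, -2.00545569]), 'contact_force': array([-0.08597146,  0.448273  ,  0.27830798]), 'moment': array([-0.02124697, -0.03255696, -0.01682229]), 'grip_width': 0.08517064245771223} 0.019
side [0.24131758 0.70602398 0.75431386] [-0.47006453  2.67883709 -1.2156796 ] 420.0719615806689 -0.11979206174704393
top [0.3306736  0.01436981 1.06983971] [-2.15504501  2.12198353 -0.22216712] 477.6927371929358 -0.15286204936064504
```

View pics/side0.png

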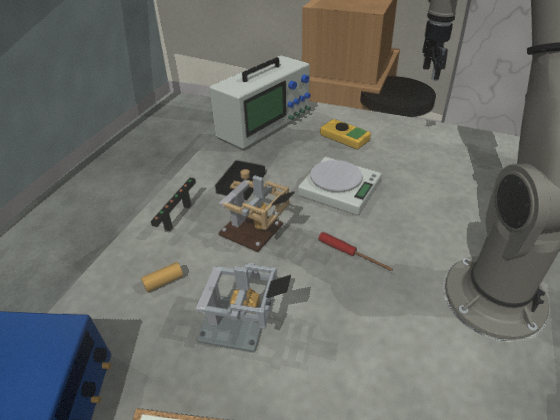

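View pics/top0.png

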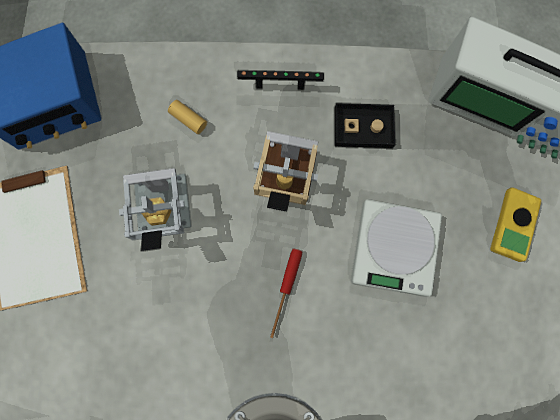

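The side view shows a grey stand near (235,305) and a brown stand near (255,215). The scale is near (340,180). In the top view these are at (155,205), (287,170) and (400,245). I'll zoom in to tell which weight is hexagonal.

Run:
```python
from h import *
f=load('top');s=load('side')
a=cv2.resize(f['image'][120:270,100:230],None,fx=3,fy=3,interpolation=2)
b=cv2.resize(f['image'][110:260,235:365],None,fx=3,fy=3,interpolation=2)
cv2.imwrite('pics/topz.png',np.hstack([a,b])[...,::-1])
a=cv2.resize(s['image'][250:370,180:310],None,fx=3,fy=3,interpolation=2)
b=cv2.resize(s['image'][150:270,200:330],None,fx=3,fy=3,interpolation=2)
cv2.imwrite('pics/sidez.png',np.hstack([a,b])[...,::-1])
```

```text
(no output)
```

View pics/topz.png

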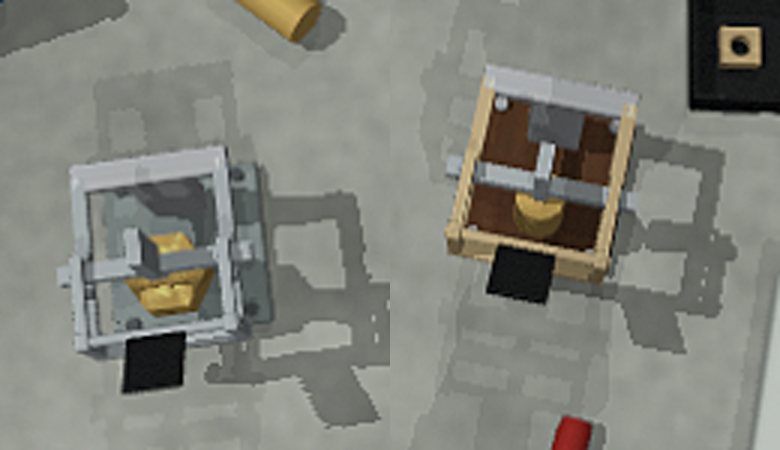

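View pics/sidez.png

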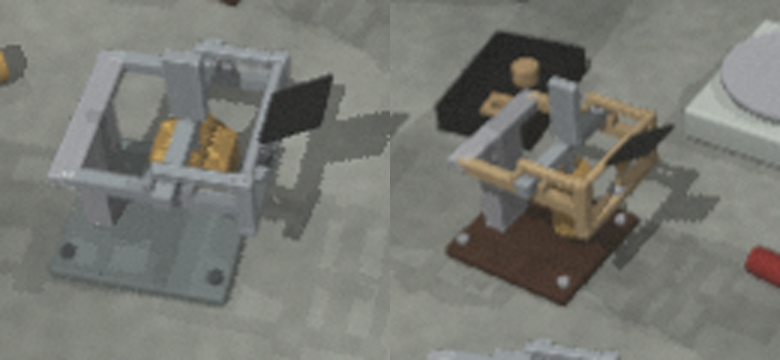

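The left zoom shows the hexagonal weight on the grey stand, with its paddle facing the robot. The round weight is on the brown stand. Next I'll measure the paddle, tab, crossbar and pan in both views.

```bash
cat >> h.py <<'E'
def blob(f,box,lo=None,hi=None,fn=None):
    u0,v0,u1,v1=box; im=f['image'][v0:v1,u0:u1]
    m=fn(im.astype(int)).astype(np.uint8)
    n,l,st,c=cv2.connectedComponentsWithStats(m)
    i=1+np.argmax(st[1:,4]); v,u=np.nonzero(l==i)
    return u+u0,v+v0,c[i]+[u0,v0],st[i]
def tri(f,p,s,q):
    o1,o2=np.array(f['xyz']),np.array(s['xyz'])
    d1=Rm(f['orientation'])@ray(f,*p);d2=Rm(s['orientation'])@ray(s,*q)
    d1/=np.linalg.norm(d1);d2/=np.linalg.norm(d2)
    t=np.linalg.lstsq(np.stack([d1,-d2],1),o2-o1,rcond=None)[0]
    a,b=o1+t[0]*d1,o2+t[1]*d2
    return (a+b)/2,np.linalg.norm(a-b)
def cloud(f,box):
    u0,v0,u1,v1=box
    return np.array([np.r_[pt(f,u,v),u,v] for v in range(v0,v1) for u in range(u0,u1) if f['range_z'][v,u]>0])
E
python3 - <<'E'
from h import *
f=load('top');s=load('side')
blk=lambda im:(im.max(2)<45)
for nm,bt,bs in(('hexpad',(130,225,170,260),(262,268,295,305)),):
    ut,vt,ct,_=blob(f,bt,fn=blk);us,vs,cs,_=blob(s,bs,fn=blk)
    print(nm,len(ut),ct,len(us),cs,tri(f,ct,s,cs))
    for g,u,v in((f,ut,vt),(s,us,vs)):
        P=np.array([pt(g,a,b) for a,b in zip(u,v)]);print(' depth mean',np.median(P,0))
        c=np.cov(np.c_[u,v].T);box=cv2.boxPoints(cv2.minAreaRect(np.c_[u,v].astype(np.float32)));print(box.round(1).tolist())
# clouds of the grey stand
for n,g,b in(('top',f,(110,155,200,260)),('side',s,(190,255,300,350))):
    C=cloud(g,b); np.save(n+'c.npy',C)
    T=C[(C[:,2]>.165)&(C[:,2]<.2)]
    print(n,'z>.165',len(T),T[:,:3].min(0),T[:,:3].max(0),T[:,:3].mean(0),T[:,3:].mean(0))
    for lo,hi in((.12,.13),(.11,.12),(.13,.145)):
        T=C[(C[:,2]>lo)&(C[:,2]<hi)];print(lo,len(T),T[:,:3].min(0),T[:,:3].max(0))
# pan
for n,g,b in(('top',f,(350,190,450,300)),('side',s,(295,150,385,215))):
    C=cloud(g,b);T=C[(C[:,2]>.046)&(C[:,2]<.058)];
    print(n,'pan',len(T),T[:,:3].mean(0),T[:,:3].min(0),T[:,:3].max(0))
E
```

```text
hexpad 343 [151.08163265 240.14577259] 2 [285.5 289.5] (array([0.42730333, 0.24768194, 0.14425625]), np.float64(0.015417571854523561))
 depth mean [0.43425699 0.24742182 0.15190691]
[[141.0, 231.0], [161.0, 231.0], [161.0, 250.0], [141.0, 250.0]]
 depth mean [0.41473494 0.25940184 0.16043474]
[[286.0, 290.0], [286.0, 290.0], [285.0, 289.0], [285.0, 289.0]]
top z>.165 112 [0.41304507 0.22971208 0.16530123] [0.51496598 0.26394411 0.18656989] [0.49500814 0.25523404 0.17918906] [145.48214286 206.625     ]
0.12 325 [0.44088429 0.19130395 0.12005329] [0.57931095 0.32489159 0.12995966]
0.11 838 [0.44112203 0.19243001 0.11013032] [0.58782871 0.32463051 0.11998384]
0.13 635 [0.44052251 0.19217315 0.13000553] [0.52175391 0.32232104 0.14498108]
side z>.165 131 [0.49114606 0.24955493 0.16526554] [0.51527741 0.26475577 0.18377308] [0.50260048 0.2592747  0.17647237] [240.25954198 271.14503817]
0.12 314 [0.44148104 0.19146956 0.12001873] [0.51976905 0.32232699 0.12999039]
0.11 908 [0.44187136 0.19606615 0.1100319 ] [0.58786224 0.32431072 0.11999491]
0.13 650 [0.43664874 0.19394572 0.13005549] [0.52073276 0.31306348 0.14489039]
top pan 3566 [ 0.45527808 -0.26731497  0.05092996] [ 0.36772335 -0.34244102  0.04600586] [ 0.53038954 -0.19286354  0.05735717]
side pan 1152 [ 0.45544494 -0.26328467  0.04865423] [ 0.38110005 -0.3442282   0.04600098] [ 0.53131255 -0.19258373  0.05309468]
```

Run:
```python
from h import *
f=load('top');s=load('side')
A=pt(f,122.3,211.3,.127);B=pt(f,183.3,202.7,.127);print('bar ends',A,B,(A+B)/2,np.linalg.norm(A-B))
d=A-B;print('yaw of stand y vs world y',np.degrees(np.arctan2(-d[0],d[1])))
Ct,Cs=np.load('topc.npy'),np.load('sidec.npy')
# bar ends clusters by depth: outside prongs
for n,C in(('t',Ct),('s',Cs)):
    L=C[(C[:,2]>.11)&(C[:,2]<.135)&(C[:,0]>.47)&(C[:,0]<.53)&(C[:,1]>.312)];Rr=C[(C[:,2]>.11)&(C[:,2]<.135)&(C[:,0]>.47)&(C[:,0]<.54)&(C[:,1]<.2)]
    print(n,len(L),L.mean(0),len(Rr),Rr.mean(0) if len(Rr) else '')
    T=C[(C[:,2]>.155)&(C[:,2]<.2)&(C[:,0]>.475)&(C[:,0]<.53)&(C[:,1]<.29)]
    m,_,w=np.linalg.svd(T[:,:2]-T[:,:2].mean(0));print('tab',len(T),T.mean(0),w[0],T[:,2].max())
    P=C[(C[:,2]>.137)&(C[:,0]<.445)];print('pad',len(P),P[:,:3].mean(0),P[:,:3].min(0),P[:,:3].max(0))
    Q=C[(C[:,2]>.1)&(C[:,2]<.13)&(C[:,0]>.555)]
    rc=cv2.minAreaRect(Q[:,:2].astype(np.float32));print('post',len(Q),rc)
    Q=C[(C[:,2]>.1)&(C[:,2]<.145)];rc=cv2.minAreaRect(Q[:,:2].astype(np.float32));print('all',rc)
for n,g,b in(('top',f,(350,190,450,300)),('side',s,(295,150,385,215))):
    C=cloud(g,b);im=g['image'];k=np.array([im[int(q[4]),int(q[3])] for q in C]).astype(int)
    for c in ((395,240) if n=='top' else (338,175),): print(im[c[1],c[0]])
    u,v,c,_=blob(g,b,fn=lambda i:(i.max(2)<185)&(i.max(2)>120)&(i.max(2)-i.min(2)<25)); 
    e=cv2.fitEllipse(cv2.convexHull(np.c_[u,v].astype(np.int32)));print(n,e,pt(g,*e[0],.05))
    globals()['e'+n]=e
print(tri(f,etop[0],s,eside[0]))
# triangulate the tab top corners
```

```text
bar ends [0.49416985 0.3166144  0.127     ] [0.51403194 0.19251701 0.127     ] [0.5041009  0.25456571 0.127     ] 0.12567682075413925
yaw of stand y vs world y 9.09320664529791
t 53 [5.04410755e-01 3.17582438e-01 1.22764285e-01 1.22811321e+02
 2.06754717e+02] 44 [5.04152739e-01 1.96244677e-01 1.24129002e-01 1.81477273e+02
 2.07727273e+02]
tab 124 [5.02471631e-01 2.55945445e-01 1.76888161e-01 1.45645161e+02
 2.03000000e+02] [-0.99146517 -0.13037182] 0.186569891536995
pad 316 [0.42959051 0.24981385 0.15447202] [0.41151886 0.22638908 0.1375148 ] [0.44499947 0.30631761 0.1680035 ]
post 596 ((0.5714927315711975, 0.2679996192455292), (0.11324633657932281, 0.03279990330338478), 89.91021728515625)
all ((0.5116456151008606, 0.2591956555843353), (0.14163506031036377, 0.13361121714115143), 8.819552421569824)
s 97 [5.01873017e-01 3.16404892e-01 1.19556970e-01 2.30422680e+02
 3.14000000e+02] 18 [4.97625417e-01 1.96122142e-01 1.22250016e-01 2.58000000e+02
 2.67388889e+02]
tab 179 [5.02366570e-01 2.59707999e-01 1.72168981e-01 2.40480447e+02
 2.72888268e+02] [-0.97371162 -0.2277843 ] 0.18377307975010582
pad 273 [0.42957236 0.2494205  0.1527887 ] [0.4122529  0.22440118 0.13739155] [0.44498488 0.30219963 0.16442916]
post 578 ((0.567156970500946, 0.26780515909194946), (0.03254054859280586, 0.1128203272819519), 4.8733415603637695)
all ((0.5104315280914307, 0.25807198882102966), (0.14390042424201965, 0.13193990290164948), 7.779516220092773)
[168 170 172]Traceback (most recent call last):
  File "<stdin>", line 20, in <module>
cv2.error: OpenCV(4.12.0) /io/opencv/modules/imgproc/src/shapedescr.cpp:361: error: (-201:Incorrect size of input array) There should be at least 5 points to fit the ellipse in function 'fitEllipseNoDirect'
```

```bash
cat >> h.py <<'E'
def tgt(yaw):  # tool y down, tool z along world direction yaw (deg)
    a=np.radians(yaw);z=np.array([np.cos(a),np.sin(a),0]);y=np.array([0,0,-1.]);x=np.cross(y,z)
    return np.stack([x,y,z],1)
def plan(wp,Rt=None):
    """wp list of world points; prints tool-frame turn & shifts"""
    o=r.get_obs();R0=Rm(o['orientation']);p=np.array(o['tcp_pos'])
    if Rt is not None:
        rv=np.degrees(R.from_matrix(R0.T@Rt).as_rotvec());print('turn',rv.round(2),'rows',np.ceil(np.linalg.norm(rv)/7.1)); R0=Rt
    for w in wp:
        d=R0.T@(np.array(w)-p);print(w,'shift mm',(d*1000).round(1),'rows',np.ceil(np.linalg.norm(d)/.0415));p=np.array(w)
E
python3 - <<'E'
from h import *
f=load('top');s=load('side')
print('pad',pt(f,151.08,240.15,.154))
o=r.get_obs();print(Rm(o['orientation']).round(3),o['tcp_pos'])
for y in(98.5,-81.5):plan([(.26,-.62,.32),(.46,-.38,.32),(.52,0,.32),(.43,.246,.3)],tgt(y))
for n,g,b in(('top',f,(350,190,450,300)),('side',s,(295,150,385,215))):
    im=g['image'].astype(int);u0,v0,u1,v1=b
    u,v,c,st=blob(g,b,fn=lambda i:(i[...,2]-i[...,1]>=1)&(i.max(2)<200)&(i.max(2)>120))
    e=cv2.fitEllipse(cv2.convexHull(np.c_[u,v].astype(np.int32)));print(n,len(u),e,pt(g,*e[0],.05))
E
```

```text
pad [0.43382985 0.24684909 0.154     ]
[[-0.925 -0.001  0.381]
 [-0.381  0.001 -0.925]
 [ 0.    -1.    -0.002]] [ 0.25684522 -0.62361214  0.21720145]
turn [ 3.0000e-02 -1.6611e+02 -1.4000e-01] rows 24.0
(0.26, -0.62, 0.32) shift mm [   3.7 -102.8    3.1] rows 3.0
(0.46, -0.38, 0.32) shift mm [233.3   0.  207.8] rows 8.0
(0.52, 0, 0.32) shift mm [115.5   0.  367. ] rows 10.0
(0.43, 0.246, 0.3) shift mm [-52.7  20.  256.6] rows 7.0
turn [ 0.09 13.89  0.02] rows 2.0
(0.26, -0.62, 0.32) shift mm [  -3.7 -102.8   -3.1] rows 3.0
(0.46, -0.38, 0.32) shift mm [-233.3    0.  -207.8] rows 8.0
(0.52, 0, 0.32) shift mm [-115.5    0.  -367. ] rows 10.0
(0.43, 0.246, 0.3) shift mm [  52.7   20.  -256.6] rows 7.0
top 3322 ((400.4426574707031, 239.90304565429688), (65.43242645263672, 67.79133605957031), 149.1656951904297) [ 0.45502419 -0.26770175  0.05      ]
side 1219 ((335.7220153808594, 175.03785705566406), (30.37703514099121, 51.42018508911133), 93.65127563476562) [ 0.45451756 -0.26177982  0.05      ]
```

Call:
jog_arm:
  motion:
    - [0, [0, -0.035, 0], [0, 6.95, 0]]
    - [0, [0, -0.035, 0], [0, 6.95, 0]]
    - [0, [0, -0.033, 0], [0, 0, 0]]
    - [0, [-0.029, 0, -0.026], [0, 0, 0]]
    - [0, [-0.029, 0, -0.026], [0, 0, 0]]
    - [0, [-0.029, 0, -0.026], [0, 0, 0]]
    - [0, [-0.029, 0, -0.026], [0, 0, 0]]
    - [0, [-0.029, 0, -0.026], [0, 0, 0]]
    - [0, [-0.029, 0, -0.026], [0, 0, 0]]
    - [0, [-0.029, 0, -0.026], [0, 0, 0]]

```text
clock: 0.93
tcp_pos: [0.4317, -0.4123, 0.3208]
orientation: [-0.16, 2.145, -2.144]
contact_force: [0.4, -1.1, -0.3]
grip_width: -0.0001
```

Run:
```python
from h import *
o=r.get_obs();print(o['clock'],o['tcp_pos'],o['joints'].round(2),o['qvel'].round(2),o['grip_width'])
plan([(.52,0,.32),(.43,.246,.25)],tgt(-81.5))
```

```text
0.9333 [ 0.43171626 -0.41234075  0.32082755] [ 0.69  0.27 -0.04  1.62  0.01  1.25 -0.77] [-0.59 -0.07 -0.24  0.09  0.07 -0.02 -0.84] -6.156564358841174e-05
turn [ 0.02 -0.01  0.02] rows 1.0
(0.52, 0, 0.32) shift mm [-148.3    0.8 -394.8] rows 11.0
(0.43, 0.246, 0.25) shift mm [  52.7   70.  -256.6] rows 7.0
```

Call:
jog_arm:
  motion:
    - [0, [-0.0145, 0, -0.0385], [0, 0, 0]]
    - [0, [-0.0145, 0, -0.0385], [0, 0, 0]]
    - [0, [-0.0145, 0, -0.0385], [0, 0, 0]]
    - [0, [-0.0145, 0, -0.0385], [0, 0, 0]]
    - [0, [-0.0145, 0, -0.0385], [0, 0, 0]]
    - [0, [-0.0145, 0, -0.0385], [0, 0, 0]]
    - [0, [-0.0145, 0, -0.0385], [0, 0, 0]]
    - [0, [-0.0145, 0, -0.0385], [0, 0, 0]]
    - [0, [-0.0145, 0, -0.0385], [0, 0, 0]]
    - [0, [-0.0145, 0, -0.0385], [0, 0, 0]]

```text
clock: 1.77
tcp_pos: [0.5173, -0.0101, 0.321]
orientation: [-0.159, 2.144, -2.145]
contact_force: [0.9, 0.5, 0.2]
grip_width: 0.0001
```

Call:
jog_arm:
  motion:
    - [0, [0.006, 0, -0.035], [0, 0, 0]]
    - [0, [0.006, 0, -0.035], [0, 0, 0]]
    - [0, [0.006, 0, -0.035], [0, 0, 0]]
    - [0, [0.006, 0, -0.035], [0, 0, 0]]
    - [0, [0.006, 0, -0.035], [0, 0, 0]]
    - [0, [0.006, 0, -0.03], [0, 0, 0]]
    - [0, [0.006, 0, -0.02], [0, 0, 0]]
    - [0, [0, 0, 0], [0, 0, 0]]

```text
clock: 2.43
tcp_pos: [0.4401, 0.2093, 0.3211]
orientation: [-0.168, 2.142, -2.139]
contact_force: [0.1, 0.3, 0.8]
grip_width: 0.0002
```

Run:
```python
from h import *
o=r.get_obs();print(o['clock'],o['tcp_pos'],o['joints'].round(2),o['contact_force'].round(1))
plan([(.43,.246,.25),(.429,.246,.175)],tgt(-81.5))
```

```text
2.4333 [0.44009677 0.2093147  0.32111741] [-0.08  0.11 -0.52  1.83  0.06  1.22 -2.04] [0.1 0.3 0.8]
turn [0.1  0.45 0.03] rows 1.0
(0.43, 0.246, 0.25) shift mm [  4.6  71.1 -37.8] rows 2.0
(0.429, 0.246, 0.175) shift mm [ 1.  75.  -0.1] rows 2.0
```

Call:
jog_arm:
  motion:
    - [0, [0.002, 0.03, -0.019], [0, 0.45, 0]]
    - [0, [0.0025, 0.035, -0.019], [0, 0, 0]]
    - [0, [0, 0.03, 0], [0, 0, 0]]
    - [0, [0, 0.02, 0], [0, 0, 0]]
    - [0, [0, 0, 0], [0, 0, 0]]

```text
clock: 2.85
tcp_pos: [0.4304, 0.239, 0.2017]
orientation: [-0.16, 2.148, -2.156]
contact_force: [0.6, -1.0, -0.1]
grip_width: 0.0
```

Run:
```python
from h import *
o=r.get_obs();print(o['clock'],o['tcp_pos'],o['contact_force'].round(1))
f=grab('top');s=grab('side')
a=cv2.resize(f['image'][150:270,90:220],None,fx=3,fy=3,interpolation=2)
b=cv2.resize(s['image'][230:350,190:320],None,fx=3,fy=3,interpolation=2)
cv2.imwrite('pics/hover.png',np.hstack([a,b])[...,::-1])
plan([(.429,.246,.205),(.429,.246,.140)],tgt(-81.5))
```

```text
2.85 [0.43039755 0.23901129 0.20170116] [ 0.6 -1.  -0.1]
turn [-0.03 -0.5   0.08] rows 1.0
(0.429, 0.246, 0.205) shift mm [ 3.1  1.  -5.8] rows 1.0
(0.429, 0.246, 0.14) shift mm [ 0. 65.  0.] rows 2.0
```

View pics/hover.png

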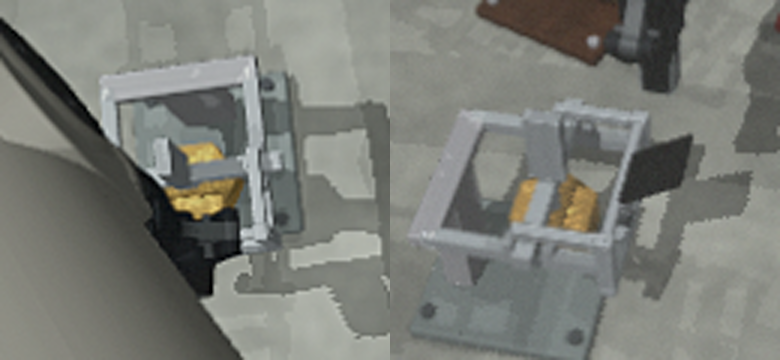

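The side view shows the closed fingertips at about (278,260), directly above the paddle at (278,286). I'll press now.

Call:
jog_arm:
  motion:
    - [0, [0.003, 0, -0.006], [0, 0, 0]]
    - [0, [0, 0.015, 0], [0, 0, 0]]
    - [0, [0, 0.01, 0], [0, 0, 0]]
    - [0, [0, 0.008, 0], [0, 0, 0]]
    - [0, [0, 0.008, 0], [0, 0, 0]]
    - [0, [0, 0.008, 0], [0, 0, 0]]

```text
clock: 3.45
tcp_pos: [0.4294, 0.2469, 0.1569]
orientation: [-0.15, 2.149, -2.148]
contact_force: [0.7, -0.2, -0.1]
grip_width: 0.0
```

Call:
jog_arm:
  motion:
    - [0, [0, 0.005, 0], [0, 0, 0]]
    - [0, [0, 0.005, 0], [0, 0, 0]]
    - [0, [0, 0.004, 0], [0, 0, 0]]
    - [0, [0, 0, 0], [0, 0, 0]]
    - [0, [0, 0, 0], [0, 0, 0]]

```text
clock: 3.87
tcp_pos: [0.4306, 0.2474, 0.1441]
orientation: [-0.148, 2.149, -2.147]
contact_force: [1.7, -1.9, 7.8]
grip_width: -0.0
```

Run:
```python
from h import *
o=r.get_obs();print(o['clock'],o['tcp_pos'],o['contact_force'].round(1))
f=grab('top');s=grab('side')
a=cv2.resize(f['image'][150:270,90:220],None,fx=3,fy=3,interpolation=2)
b=cv2.resize(s['image'][230:350,190:320],None,fx=3,fy=3,interpolation=2)
cv2.imwrite('pics/press.png',np.hstack([a,b])[...,::-1])
plan([(.429,.246,.140)],tgt(-81.5))
```

```text
3.8667 [0.43058263 0.24743182 0.14405407] [ 1.7 -1.9  7.8]
turn [ 0.04 -0.48 -0.19] rows 1.0
(0.429, 0.246, 0.14) shift mm [2.  4.4 1.2] rows 1.0
```

View pics/press.png

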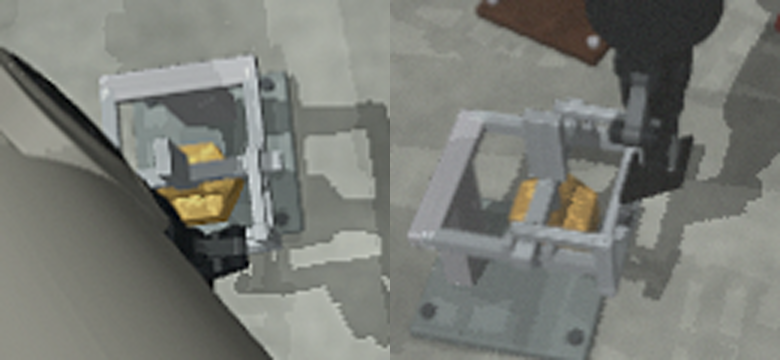

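```bash
cat >> h.py <<'E'
def proj(f,P):
    c=Rm(f['orientation']).T@(np.array(P)-np.array(f['xyz']));x,y=c[0]/c[2],c[1]/c[2];k=1+f['k1']*(x*x+y*y)
    return np.array([f['cx']+f['fx']*x*k,f['cy']+f['fy']*y*k]).round(1)
E
python3 - <<'E'
from h import *
f=load('top');s=load('side');o=r.get_obs();p=o['tcp_pos']
for d in(-.019,0,.05,.1):
    q=p+[0,0,d];print(d,proj(s,q),proj(f,q))
b=cv2.resize(s['image'][235:325,230:320],None,fx=6,fy=6,interpolation=2)
b=np.clip(b.astype(float)*2.2,0,255).astype(np.uint8)
cv2.imwrite('pics/press2.png',b[...,::-1])
C=cloud(s,(255,250,305,310));
C=C[(C[:,0]<.452)&(C[:,2]>.1)]
for z in np.arange(.1,.2,.01):
    T=C[(C[:,2]>z)&(C[:,2]<z+.01)]
    if len(T):print(z.round(2),len(T),T[:,:2].min(0).round(3),T[:,:2].max(0).round(3))
E
```

```text
-0.019 [279.9 294.4] [154.2 243.3]
0 [279.7 287.9] [151.9 242.3]
0.05 [279. 270.] [145.4 239.2]
0.1 [278.3 250.3] [138.1 235.8]
0.1 3 [0.45  0.251] [0.452 0.253]
0.11 3 [0.45  0.251] [0.451 0.254]
0.13 82 [0.443 0.239] [0.452 0.3  ]
0.14 78 [0.426 0.236] [0.451 0.268]
0.15 86 [0.413 0.225] [0.441 0.267]
0.16 70 [0.412 0.225] [0.441 0.263]
0.17 42 [0.42  0.246] [0.441 0.262]
0.18 14 [0.42  0.244] [0.435 0.261]
0.19 2 [0.42  0.252] [0.421 0.253]
```

View pics/press2.png

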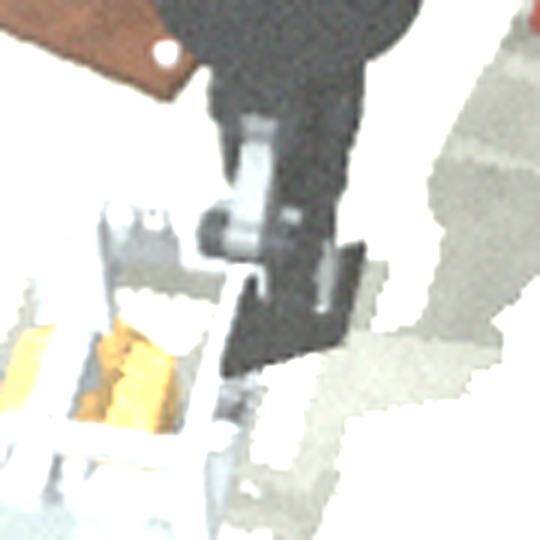

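Run:
```python
from h import *
s=load('side')
for v in range(262,300,2):
    print(v,[tuple((pt(s,u,v)*1000).round().astype(int)) for u in(272,276,280,284,288)])
a=cv2.imread('pics/side0.png')[235:325,230:320];b=s['image'][235:325,230:320,::-1]
x=np.hstack([cv2.resize(np.clip(i.astype(float)*3.5,0,255).astype(np.uint8),None,fx=4,fy=4,interpolation=2) for i in(a,b)])
cv2.imwrite('pics/cmp.png',x)
```

```text
262 [(np.int64(426), np.int64(288), np.int64(259)), (np.int64(420), np.int64(285), np.int64(257)), (np.int64(417), np.int64(275), np.int64(248)), (np.int64(415), np.int64(262), np.int64(235)), (np.int64(486), np.int64(56), np.int64(-1))]
264 [(np.int64(424), np.int64(292), np.int64(259)), (np.int64(430), np.int64(263), np.int64(226)), (np.int64(420), np.int64(268), np.int64(235)), (np.int64(416), np.int64(260), np.int64(228)), (np.int64(483), np.int64(63), np.int64(0))]
266 [(np.int64(423), np.int64(294), np.int64(257)), (np.int64(430), np.int64(263), np.int64(221)), (np.int64(424), np.int64(260), np.int64(221)), (np.int64(416), np.int64(261), np.int64(224)), (np.int64(481), np.int64(70), np.int64(0))]
268 [(np.int64(422), np.int64(297), np.int64(255)), (np.int64(432), np.int64(257), np.int64(210)), (np.int64(426), np.int64(254), np.int64(208)), (np.int64(417), np.int64(260), np.int64(218)), (np.int64(479), np.int64(75), np.int64(-1))]
270 [(np.int64(422), np.int64(299), np.int64(252)), (np.int64(419), np.int64(289), np.int64(243)), (np.int64(424), np.int64(260), np.int64(210)), (np.
[... 2719 characters left out ...]
4 [(np.int64(439), np.int64(265), np.int64(144)), (np.int64(431), np.int64(266), np.int64(149)), (np.int64(469), np.int64(155), np.int64(0)), (np.int64(460), np.int64(152), np.int64(1)), (np.int64(452), np.int64(149), np.int64(0))]
296 [(np.int64(439), np.int64(267), np.int64(141)), (np.int64(476), np.int64(162), np.int64(-2)), (np.int64(467), np.int64(159), np.int64(-2)), (np.int64(459), np.int64(155), np.int64(-3)), (np.int64(450), np.int64(153), np.int64(-1))]
298 [(np.int64(452), np.int64(237), np.int64(92)), (np.int64(474), np.int64(168), np.int64(-1)), (np.int64(466), np.int64(163), np.int64(-3)), (np.int64(456), np.int64(163), np.int64(0)), (np.int64(448), np.int64(160), np.int64(0))]
```

View pics/cmp.png

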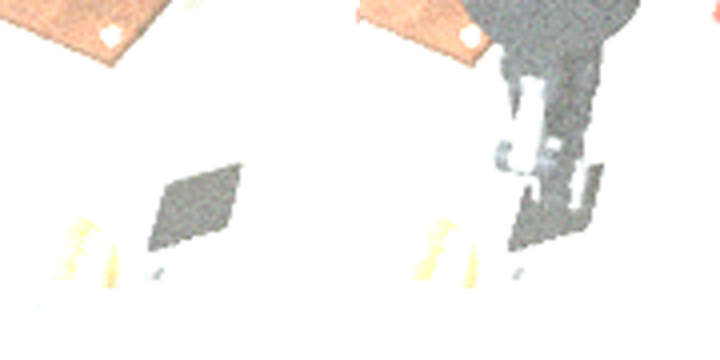

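Run:
```python
from h import *
s=load('side');a=cv2.imread('pics/side0.png')[0:120,380:500]
b=np.clip(cv2.resize(a,None,fx=5,fy=5,interpolation=2).astype(float)*1.5,0,255)
P0=np.array([.25685,-.62353,.21713]);Rz=np.array([.381,-.925,0])
for d,c in((-.019,(0,0,255)),(0,(0,255,0)),(.02,(255,0,0)),(.054,(0,255,255))):
    for e in(-.0425,0,.0425):
        p=proj(s,P0+Rz*e+[0,0,d]);print(d,e,p);cv2.circle(b,(int((p[0]-380)*5),int(p[1]*5)),4,c,-1)
cv2.imwrite('pics/start_tip.png',b)
```

```text
-0.019 -0.0425 [431.3  92.8]
-0.019 0 [427.2  87.1]
-0.019 0.0425 [423.3  81.7]
0 -0.0425 [432.5  87.1]
0 0 [428.3  81.5]
0 0.0425 [424.3  76.2]
0.02 -0.0425 [433.7  81.1]
0.02 0 [429.4  75.6]
0.02 0.0425 [425.4  70.3]
0.054 -0.0425 [435.8  70.5]
0.054 0 [431.4  65.2]
0.054 0.0425 [427.2  60.2][ WARN:0@0.926] global loadsave.cpp:1063 imwrite_ Unsupported depth image for selected encoder is fallbacked to CV_8U.
```

View pics/start_tip.png

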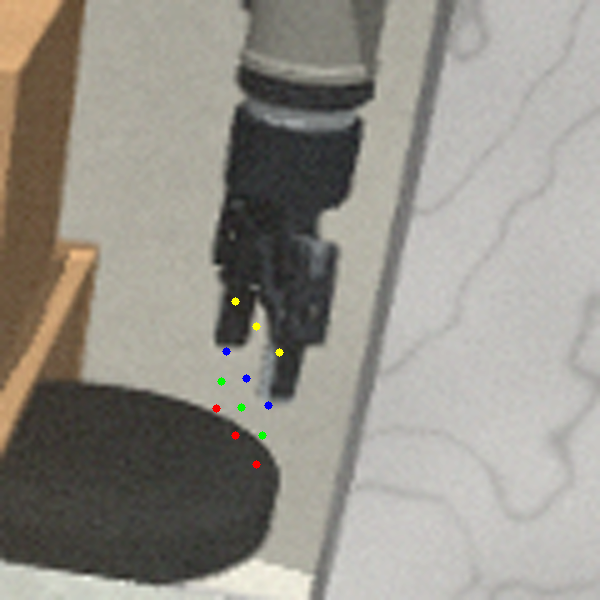

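The fingertips sit about 35 mm higher in the picture than the reported TCP implies. They are only now touching the closed paddle: the force is 8 N and the paddle is unmoved at (278,287). I'll go by contact and the camera rather than the nominal z.

Call:
jog_arm:
  motion:
    - [0, [0, 0.005, 0], [0, 0, 0]]
    - [0, [0, 0.005, 0], [0, 0, 0]]
    - [0, [0, 0, 0], [0, 0, 0]]

```text
clock: 4.22
tcp_pos: [0.43, 0.2478, 0.1334]
orientation: [-0.149, 2.149, -2.146]
contact_force: [2.0, 1.0, 4.5]
grip_width: -0.0003
```

```bash
cat >> h.py <<'E'
def look(name):
    o=r.get_obs();print(o['clock'],o['tcp_pos'],o['contact_force'].round(1),o['grip_width'])
    f=grab('top');s=grab('side')
    a=cv2.resize(f['image'][150:270,90:220],None,fx=3,fy=3,interpolation=2)
    b=cv2.resize(s['image'][230:350,190:320],None,fx=3,fy=3,interpolation=2)
    cv2.imwrite('pics/%s.png'%name,np.clip(np.hstack([a,b])[...,::-1].astype(float)*1.7,0,255).astype(np.uint8))
    return f,s
E
python3 -c "
from h import *
look('p3')"
```

```text
4.2167 [0.42995102 0.24779052 0.13343021] [2.  1.  4.5] -0.0002884536386726347
```

View pics/p3.png

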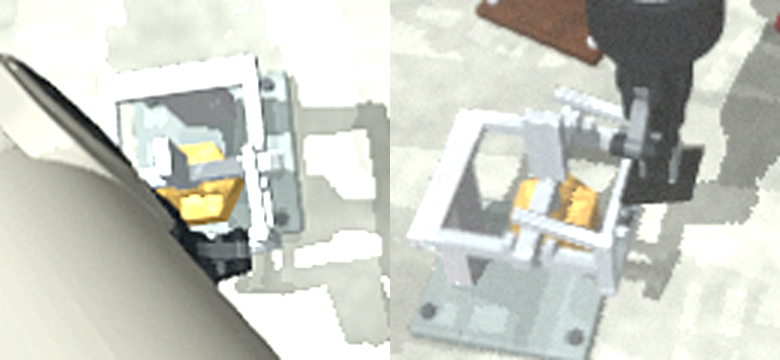

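The keeper arms have lifted about 15–20°, visible at (520–610,215–240) in the zoom. I'll keep pressing.

Call:
jog_arm:
  motion:
    - [0, [0, 0.005, 0], [0, 0, 0]]
    - [0, [0, 0.005, 0], [0, 0, 0]]
    - [0, [0, 0.003, 0], [0, 0, 0]]
    - [0, [0, 0, 0], [0, 0, 0]]

```text
clock: 4.65
tcp_pos: [0.4284, 0.2461, 0.119]
orientation: [-0.153, 2.148, -2.151]
contact_force: [-0.4, 0.3, 0.1]
grip_width: -0.0002
```

```bash
python3 -c "
from h import *
look('p4')"
```

```text
4.65 [0.42835742 0.24605085 0.11902506] [-0.4  0.3  0.1] -0.00018846136312446155
```

View pics/p4.png

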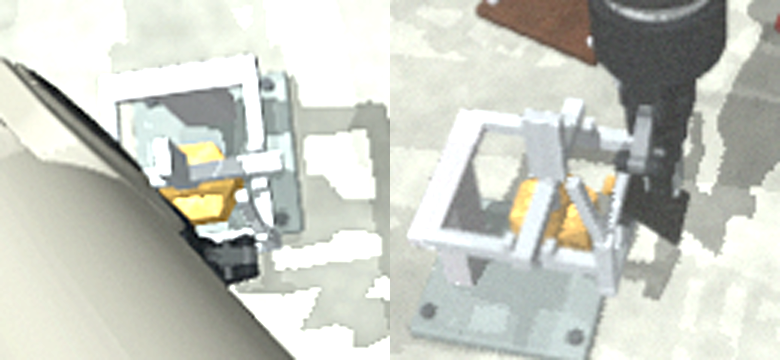

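The arms now stand up and the force is back to zero, so the keeper has snapped open. I'll rise straight up and check.

Call:
jog_arm:
  motion:
    - [0, [0, -0.02, 0], [0, 0, 0]]
    - [0, [0, -0.035, 0], [0, 0, 0]]
    - [0, [0, -0.04, 0], [0, 0, 0]]
    - [0, [0, -0.04, 0], [0, 0, 0]]
    - [1, [0, -0.025, 0], [0, 0, 0]]
    - [1, [0, 0, 0.035], [0, 0, 0]]
    - [1, [0, 0, 0.04], [0, 0, 0]]
    - [1, [0, 0, 0.04], [0, 0, 0]]
    - [1, [0, 0, 0.02], [0, 0, 0]]
    - [1, [0, 0, 0], [0, 0, 0]]

```text
clock: 5.58
tcp_pos: [0.4486, 0.1074, 0.28]
orientation: [-0.143, 2.151, -2.156]
contact_force: [1.3, 0.4, -0.2]
grip_width: 0.0722
```

```bash
python3 -c "
from h import *
f,s=look('p5')
cv2.imwrite('pics/p5s.png',s['image'][...,::-1])
C=cloud(f,(110,155,200,260))
print('arm tops',C[(C[:,2]>.16)&(C[:,0]<.475)&(C[:,2]<.22)][:,:3].mean(0),len(C[(C[:,2]>.16)&(C[:,0]<.475)&(C[:,2]<.22)]))
C=cloud(s,(190,230,300,350));Q=C[(C[:,2]>.15)&(C[:,0]<.49)&(C[:,2]<.22)&(C[:,1]>.19)];print(len(Q),Q[:,:3].min(0),Q[:,:3].max(0))
"
```

```text
5.5833 [0.44862317 0.10744509 0.28002446] [ 1.3  0.4 -0.2] 0.07220997991463557
arm tops [0.45778441 0.30120226 0.17978017] 63
199 [0.4485045  0.19700528 0.15024416] [0.48242923 0.30664083 0.1908333 ]
```

View pics/p5.png

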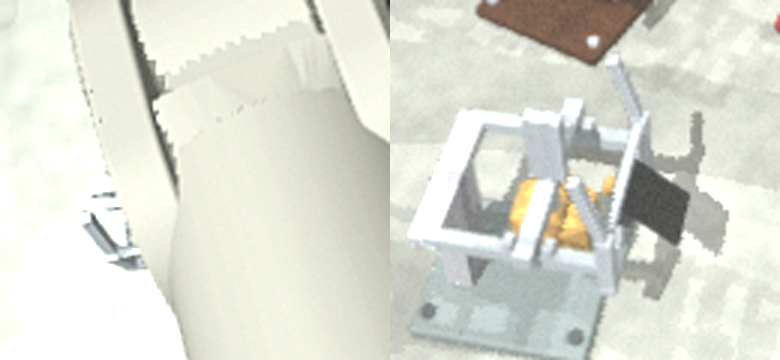

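View pics/p5s.png

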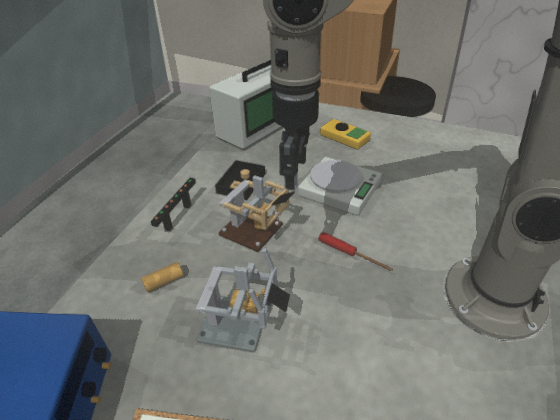

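The keeper is fully open: the arms are upright with tops near z 0.19, and the paddle slopes down. Next I'll calibrate the actual fingertip position against the reported TCP from the images.

```bash
python3 -c "
from h import *
s=load('side');f=load('top');o=r.get_obs();p=o['tcp_pos']
for d in(-.019,0,.02,.054):print(d,proj(s,p+[0,0,d]))
C=cloud(s,(265,110,315,200));C=C[(abs(C[:,0]-p[0])<.07)&(abs(C[:,1]-p[1])<.09)]
for z in np.arange(.24,.42,.01):
    T=C[(C[:,2]>z)&(C[:,2]<=z+.01)]
    if len(T):print(z.round(2),len(T),np.percentile(T[:,:2],[3,97],axis=0).round(3).tolist())
b=cv2.resize(s['image'][100:220,250:340],None,fx=5,fy=5,interpolation=2)
cv2.imwrite('pics/fing.png',np.clip(b[...,::-1]*1.8,0,255).astype(np.uint8))
"
```

```text
-0.019 [294.9 193.7]
0 [294.9 185.7]
0.02 [294.9 177. ]
0.054 [294.9 161.5]
0.3 37 [[0.434, 0.068], [0.454, 0.158]]
0.31 75 [[0.432, 0.068], [0.453, 0.163]]
0.32 83 [[0.433, 0.069], [0.459, 0.163]]
0.33 62 [[0.432, 0.067], [0.448, 0.163]]
0.34 21 [[0.429, 0.062], [0.447, 0.178]]
0.35 122 [[0.428, 0.072], [0.451, 0.181]]
0.36 99 [[0.427, 0.079], [0.45, 0.181]]
0.37 113 [[0.428, 0.085], [0.45, 0.181]]
0.38 166 [[0.428, 0.097], [0.461, 0.181]]
0.39 222 [[0.427, 0.098], [0.464, 0.18]]
0.4 236 [[0.428, 0.125], [0.452, 0.179]]
0.41 83 [[0.434, 0.138], [0.454, 0.149]]
```

View pics/fing.png

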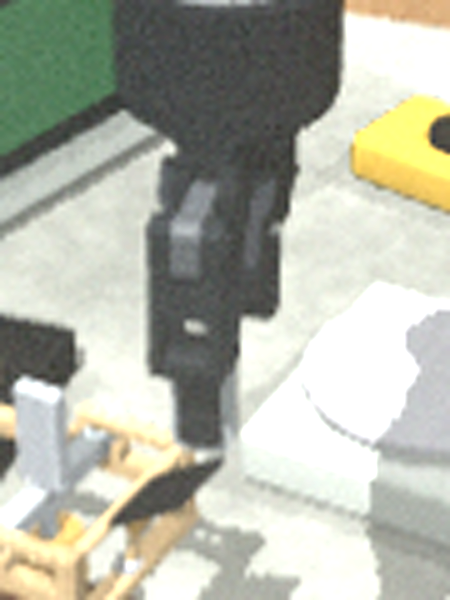

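```bash
python3 -c "
from h import *
plan([(.506,.254,.26),(.506,.254,.20),(.506,.254,.135)],tgt(-81.5))"
```

```text
turn [ 0.   -0.58 -0.01] rows 1.0
(0.506, 0.254, 0.26) shift mm [ -78.3   20.2 -131.3] rows 4.0
(0.506, 0.254, 0.2) shift mm [ 0. 60.  0.] rows 2.0
(0.506, 0.254, 0.135) shift mm [ 0. 65.  0.] rows 2.0
```

Call:
jog_arm:
  motion:
    - [0.5, [-0.0155, 0, -0.026], [0, -0.5, 0]]
    - [0.5, [-0.0155, 0, -0.026], [0, 0, 0]]
    - [0.5, [-0.0155, 0, -0.026], [0, 0, 0]]
    - [0.5, [-0.0155, 0, -0.026], [0, 0, 0]]
    - [0.5, [-0.0155, 0, -0.026], [0, 0, 0]]
    - [0.5, [0, 0.02, 0], [0, 0, 0]]
    - [0.5, [0, 0.03, 0], [0, 0, 0]]
    - [0.5, [0, 0.02, 0], [0, 0, 0]]
    - [0.5, [0, 0, 0], [0, 0, 0]]
    - [0.5, [0, 0, 0], [0, 0, 0]]

```text
clock: 6.52
tcp_pos: [0.5044, 0.2543, 0.2096]
orientation: [-0.165, 2.144, -2.144]
contact_force: [-0.5, -1.3, 0.6]
grip_width: 0.0425
```

```bash
python3 -c "
from h import *
f,s=look('g1')
cv2.imwrite('pics/g1z.png',np.clip(cv2.resize(s['image'][200:320,190:310],None,fx=5,fy=5,interpolation=2)[...,::-1]*1.5,0,255).astype(np.uint8))
p=r.get_obs()['tcp_pos']
C=cloud(s,(190,180,310,310));C=C[(abs(C[:,0]-p[0])<.05)&(abs(C[:,1]-p[1])<.07)]
for z in np.arange(.17,.30,.01):
    T=C[(C[:,2]>z)&(C[:,2]<=z+.01)]
    if len(T):print(z.round(2),len(T),np.percentile(T[:,:2],[3,97],axis=0).round(3).tolist())
plan([(.506,.254,.20)],tgt(-81.5))
"
```

```text
6.5167 [0.50443938 0.25433331 0.20958147] [-0.5 -1.3  0.6] 0.04247460142668318
0.17 91 [[0.457, 0.202], [0.514, 0.305]]
0.18 117 [[0.458, 0.201], [0.514, 0.306]]
0.19 3 [[0.461, 0.204], [0.476, 0.295]]
0.22 25 [[0.493, 0.231], [0.514, 0.282]]
0.23 80 [[0.492, 0.227], [0.513, 0.289]]
0.24 83 [[0.492, 0.229], [0.51, 0.29]]
0.25 67 [[0.491, 0.226], [0.516, 0.289]]
0.26 36 [[0.49, 0.224], [0.506, 0.284]]
0.27 106 [[0.486, 0.205], [0.508, 0.308]]
0.28 104 [[0.487, 0.203], [0.508, 0.31]]
0.29 160 [[0.486, 0.204], [0.508, 0.315]]
turn [ 0.07  0.11 -0.11] rows 1.0
(0.506, 0.254, 0.2) shift mm [ 0.1 11.7  0.6] rows 1.0
```

View pics/g1z.png

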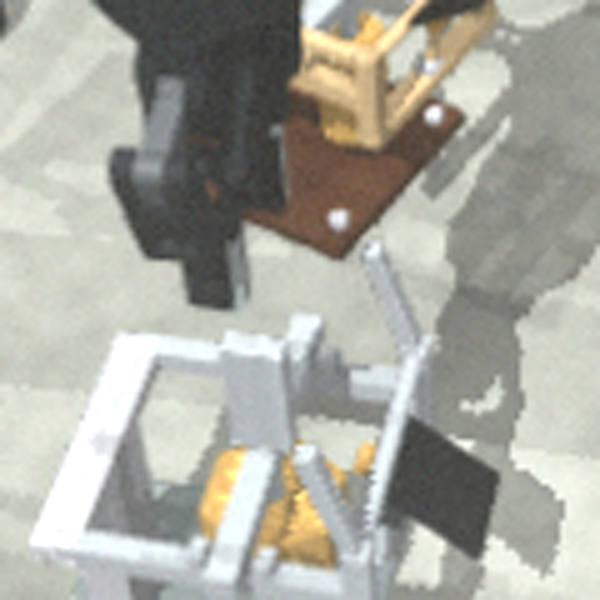

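View pics/g1.png

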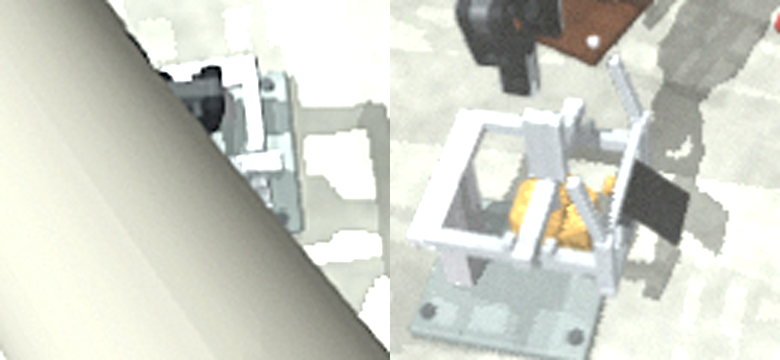

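Seen from the side, the fingertips at z≈0.222 straddle the tab in both x and y, and everything is clear. I'll lower 68 mm and grip.

Call:
jog_arm:
  motion:
    - [0.5, [0, 0.025, 0], [0, 0, 0]]
    - [0.5, [0, 0.025, 0], [0, 0, 0]]
    - [0.5, [0, 0.013, 0], [0, 0, 0]]
    - [0.5, [0, 0.006, 0], [0, 0, 0]]
    - [0.5, [0, 0, 0], [0, 0, 0]]
    - [0.5, [0, 0, 0], [0, 0, 0]]

```text
clock: 7.12
tcp_pos: [0.5062, 0.2537, 0.1423]
orientation: [-0.159, 2.144, -2.143]
contact_force: [0.6, -0.6, -0.4]
grip_width: 0.0426
```

```bash
python3 -c "
from h import *
f,s=look('g2')
cv2.imwrite('pics/g2z.png',np.clip(cv2.resize(s['image'][220:340,190:310],None,fx=5,fy=5,interpolation=2)[...,::-1]*1.5,0,255).astype(np.uint8))
"
```

```text
7.1167 [0.50623313 0.25374733 0.14226551] [ 0.6 -0.6 -0.4] 0.04261750058472121
```

View pics/g2z.png

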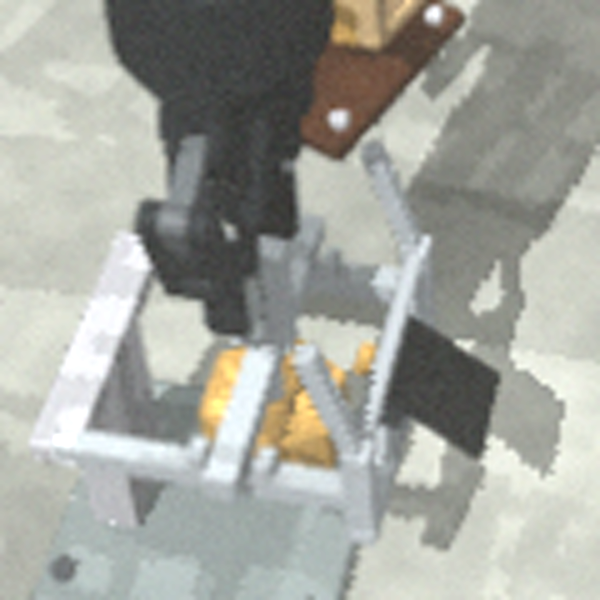

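```bash
python3 -c "
from h import *
s=load('side')
C=cloud(s,(215,255,260,300));C=C[(C[:,0]>.47)&(C[:,0]<.53)&(C[:,2]>.14)&(C[:,2]<.2)]
im=s['image']
for q in range(262,296,3):
    row=C[C[:,4]==q]
    print(q,[(int(a[3]),*(a[:3]*1000).round().astype(int).tolist(),int(im[int(a[4]),int(a[3])].max())) for a in row[::2]])
"
```

```text
262 [(243, 510, 232, 171, 42), (245, 507, 231, 170, 38), (247, 503, 229, 170, 41), (249, 500, 226, 168, 76)]
265 [(241, 515, 232, 160, 45), (243, 511, 232, 162, 41), (245, 507, 231, 163, 40), (247, 503, 231, 163, 41), (249, 500, 228, 162, 60)]
268 [(241, 502, 256, 181, 67), (243, 499, 254, 181, 112), (245, 496, 253, 181, 108)]
271 [(242, 499, 259, 178, 87), (244, 494, 260, 181, 105), (246, 493, 256, 177, 97)]
274 [(240, 490, 282, 198, 50), (242, 498, 262, 173, 82), (244, 495, 260, 172, 90), (246, 492, 259, 172, 91)]
277 [(238, 496, 281, 186, 58), (240, 493, 279, 186, 88), (242, 500, 260, 162, 75), (244, 496, 260, 164, 93), (246, 492, 260, 165, 90)]
280 [(230, 509, 288, 181, 94), (232, 504, 289, 184, 46), (238, 497, 282, 179, 47), (240, 494, 279, 177, 86), (242, 494, 272, 169, 80), (244, 496, 261, 156, 90), (246, 493, 259, 156, 89), (248, 493, 252, 148, 88)]
283 [(230, 515, 281, 163, 120), (232, 506, 288, 175, 49), (234, 502, 287, 175, 47), (236, 499, 286, 174, 50), (238, 496, 283, 172, 51), (240, 495, 279, 168, 81), (242, 493, 275, 165, 72), (244, 496, 262, 148, 89), (247, 491, 260, 148, 91)]
286 [(232, 507, 288, 165, 99), (234, 504, 286, 164, 55), (236, 500, 286, 166, 50), (238, 495, 287, 169, 46), (240, 496, 279, 160, 83)]
289 []
292 []
295 []
```

The depth map puts the fingers at x≈0.496–0.515 and the tab at 0.491–0.515. The jaws are centred on the tab at y≈0.255. Closing.

Call:
jog_arm:
  motion:
    - [0, [0, 0, 0], [0, 0, 0]]
    - [0, [0, 0, 0], [0, 0, 0]]
    - [0, [0, 0, 0], [0, 0, 0]]
    - [0, [0, 0, 0], [0, 0, 0]]
    - [0, [0, 0, 0], [0, 0, 0]]
  force: 70

```text
clock: 7.63
tcp_pos: [0.5061, 0.2542, 0.1422]
orientation: [-0.158, 2.144, -2.142]
contact_force: [0.0, 1.5, 6.7]
grip_width: 0.0083
```

Call:
jog_arm:
  motion:
    - [0, [0, -0.01, 0], [0, 0, 0]]
    - [0, [0, -0.01, 0], [0, 0, 0]]
    - [0, [0, -0.015, 0], [0, 0, 0]]
    - [0, [0, 0, 0], [0, 0, 0]]

```text
clock: 7.97
tcp_pos: [0.5068, 0.2536, 0.1788]
orientation: [-0.156, 2.144, -2.141]
contact_force: [0.7, 1.2, -4.5]
grip_width: 0.009
```

```bash
python3 -c "
from h import *
f,s=look('g3')
cv2.imwrite('pics/g3z.png',np.clip(cv2.resize(s['image'][200:340,180:310],None,fx=4,fy=4,interpolation=2)[...,::-1]*1.5,0,255).astype(np.uint8))
"
```

```text
7.9667 [0.50677983 0.25364853 0.17875605] [ 0.7  1.2 -4.5] 0.008953813066484044
```

View pics/g3z.png

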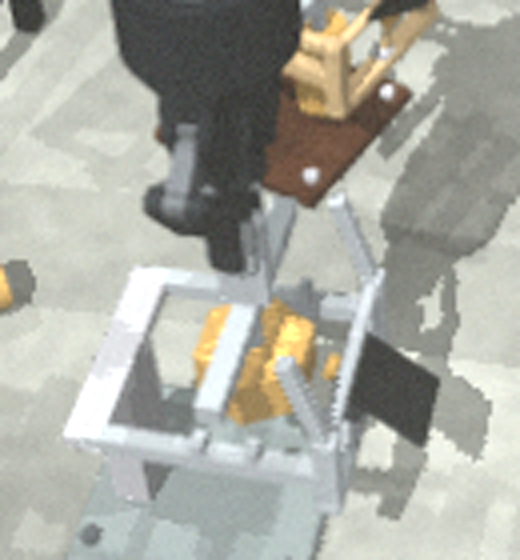

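The weight is hanging from the gripper and clear of the ribs at (235,330), and the keeper is still open. I'll lift it clear.

Call:
jog_arm:
  motion:
    - [0, [0, -0.02, 0], [0, 0, 0]]
    - [0, [0, -0.025, 0], [0, 0, 0]]
    - [0, [0, -0.025, 0], [0, 0, 0]]
    - [0, [0, -0.025, 0], [0, 0, 0]]
    - [0, [0, -0.025, 0], [0, 0, 0]]
    - [0, [0, -0.02, 0], [0, 0, 0]]
    - [0, [0, -0.005, 0], [0, 0, 0]]
    - [0, [0, 0, 0], [0, 0, 0]]

```text
clock: 8.73
tcp_pos: [0.5059, 0.2533, 0.3216]
orientation: [-0.158, 2.144, -2.143]
contact_force: [-0.1, 0.8, -5.1]
grip_width: 0.0089
```

```bash
python3 -c "
from h import *
f,s=look('g4')
cv2.imwrite('pics/g4.png',s['image'][...,::-1])
plan([(.505,.254,.33),(.52,0,.33),(.458,-.267,.33)],tgt(-81.5))
"
```

```text
8.7333 [0.50592284 0.25332354 0.32157437] [-0.1  0.8 -5.1] 0.008907296552217036
turn [-0.07  0.03  0.16] rows 1.0
(0.505, 0.254, 0.33) shift mm [ -0.4 -10.9  -1.5] rows 1.0
(0.52, 0, 0.33) shift mm [ 22.7   0.  253.4] rows 7.0
(0.458, -0.267, 0.33) shift mm [100.8   0.  254.9] rows 7.0
```

View pics/g4.png

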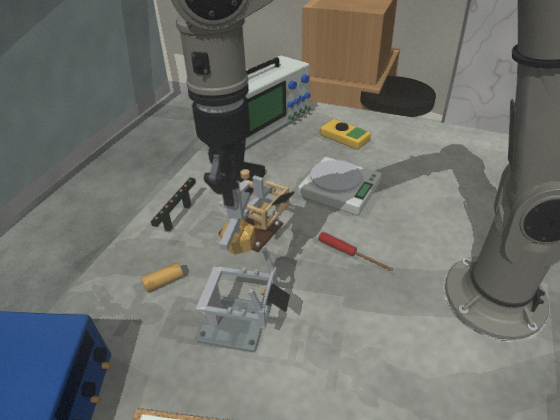

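The weight at (237,225) is clear above the stand. I'll carry it over at this height to above the pan.

Call:
jog_arm:
  motion:
    - [0, [0.001, -0.01, 0.013], [0, 0, 0]]
    - [0, [0.003, 0, 0.026], [0, 0, 0]]
    - [0, [0.003, 0, 0.028], [0, 0, 0]]
    - [0, [0.003, 0, 0.028], [0, 0, 0]]
    - [0, [0.003, 0, 0.028], [0, 0, 0]]
    - [0, [0.003, 0, 0.028], [0, 0, 0]]
    - [0, [0.003, 0, 0.028], [0, 0, 0]]
    - [0, [0.003, 0, 0.028], [0, 0, 0]]
    - [0, [0.003, 0, 0.028], [0, 0, 0]]
    - [0, [0.006, 0, 0.026], [0, 0, 0]]

```text
clock: 9.67
tcp_pos: [0.5128, -0.0116, 0.3287]
orientation: [-0.163, 2.146, -2.146]
contact_force: [1.9, -0.5, -5.2]
grip_width: 0.0089
```

Call:
jog_arm:
  motion:
    - [0, [0.01, 0, 0.027], [0, 0, 0]]
    - [0, [0.01, 0, 0.027], [0, 0, 0]]
    - [0, [0.01, 0, 0.027], [0, 0, 0]]
    - [0, [0.01, 0, 0.027], [0, 0, 0]]
    - [0, [0.01, 0, 0.027], [0, 0, 0]]
    - [0, [0.01, 0, 0.027], [0, 0, 0]]
    - [0, [0.01, 0, 0.027], [0, 0, 0]]
    - [0, [0.01, 0, 0.027], [0, 0, 0]]
    - [0, [0.01, 0, 0.022], [0, 0, 0]]
    - [0, [0, 0, 0], [0, 0, 0]]

```text
clock: 10.5
tcp_pos: [0.4563, -0.2644, 0.3285]
orientation: [-0.157, 2.15, -2.152]
contact_force: [-0.9, -1.4, -4.2]
grip_width: 0.0087
```

```bash
python3 -c "
from h import *
f,s=look('t1')
plan([(.456,-.268,.33)],tgt(-81.5))
cv2.imwrite('pics/t1s.png',s['image'][...,::-1])
cv2.imwrite('pics/t1t.png',f['image'][...,::-1])
"
```

```text
10.5 [ 0.45632634 -0.26441796  0.32848161] [-0.9 -1.4 -4.2] 0.008655794690930613
turn [ 0.13 -0.12  0.2 ] rows 1.0
(0.456, -0.268, 0.33) shift mm [ 3.8 -1.2  8.5] rows 1.0
```

View pics/t1s.png

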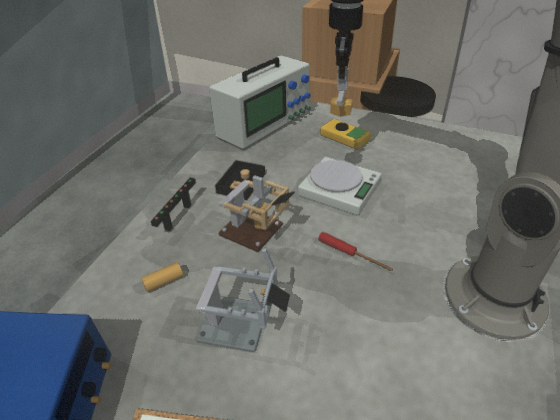

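View pics/t1t.png

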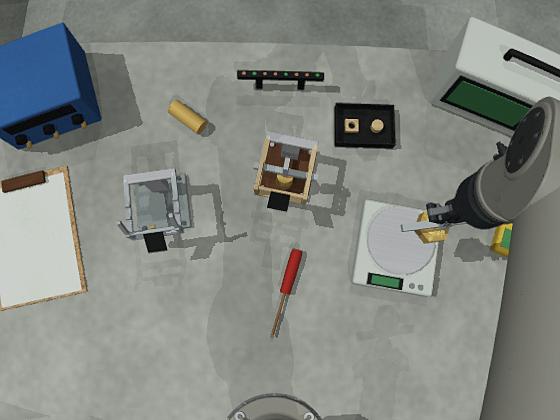

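```bash
python3 -c "
from h import *
s=load('side');f=load('top')
g=lambda i:(i[...,0]-i[...,2]>50)
us,vs,cs,_=blob(s,(325,90,360,118),fn=g);ut,vt,ct,_=blob(f,(405,195,450,250),fn=g)
for n,a,u,v in(('s',s,us,vs),('t',f,ut,vt)):
  P=np.array([pt(a,x,y) for x,y in zip(u,v)]);print(n,len(P),np.median(P,0),np.percentile(P,2,axis=0),np.percentile(P,98,axis=0))
print(tri(f,ct,s,cs))
"
```

```text
s 146 [ 0.46937399 -0.24202534  0.26733434] [ 0.45179161 -1.19262463 -0.17914926] [ 0.72620413 -0.23269657  0.28057821]
t 344 [ 0.43718558 -0.25940665  0.28194644] [ 0.42567702 -0.28529421  0.26119526] [ 0.44749141 -0.23761121  0.28473693]
(array([ 0.45558416, -0.26287407,  0.2643684 ]), np.float64(0.03362686802900805))
```

Call:
jog_arm:
  motion:
    - [0, [0.002, 0.02, 0.004], [0, 0, 0]]
    - [0, [0, 0.03, 0], [0, 0, 0]]
    - [0, [0, 0.03, 0], [0, 0, 0]]
    - [0, [0, 0.03, 0], [0, 0, 0]]
    - [0, [0, 0.03, 0], [0, 0, 0]]
    - [0, [0, 0.025, 0], [0, 0, 0]]
    - [0, [0, 0.01, 0], [0, 0, 0]]
    - [0, [0, 0, 0], [0, 0, 0]]
    - [0, [0, 0, 0], [0, 0, 0]]

```text
clock: 11.35
tcp_pos: [0.459, -0.2618, 0.1562]
orientation: [-0.162, 2.144, -2.143]
contact_force: [0.5, 0.2, -4.5]
grip_width: 0.0086
```

```bash
python3 -c "
from h import *
f,s=look('t2')
o=r.get_obs();print(Rm(o['orientation'])[:,1])
g=lambda i:(i[...,0]-i[...,2]>50)
us,vs,cs,_=blob(s,(315,130,365,190),fn=g)
for n,a,u,v in(('s',s,us,vs),):
  P=np.array([pt(a,x,y) for x,y in zip(u,v)]);print(n,len(P),cs,np.median(P,0),np.percentile(P,2,axis=0),np.percentile(P,98,axis=0))
a=cv2.resize(f['image'][180:300,345:475],None,fx=3,fy=3,interpolation=2)
b=cv2.resize(s['image'][100:220,280:410],None,fx=3,fy=3,interpolation=2)
cv2.imwrite('pics/t2z.png',np.hstack([a,b])[...,::-1])
"
```

```text
11.35 [ 0.45900206 -0.26180936  0.1561834 ] [ 0.5  0.2 -4.5] 0.008554374735719357
[ 0.00279616 -0.00113696 -0.99999544]
s 211 [353.03317536 139.47393365] [ 0.45717051 -0.5093964   0.02744995] [ 0.42480594 -0.55027723  0.00811916] [ 0.49785065 -0.49423571  0.03636685]
```

View pics/t2z.png

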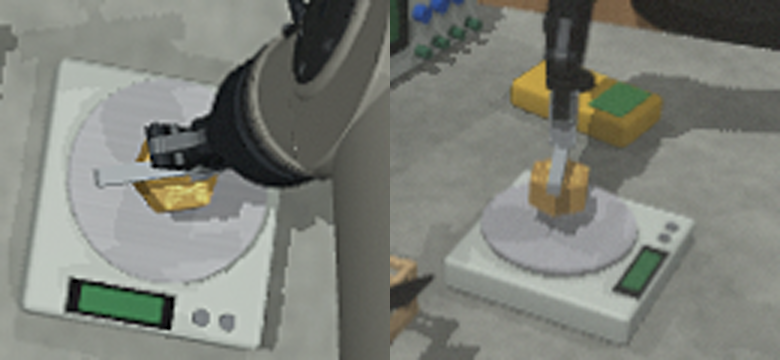

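The weight hangs upright over the pan centre, at about (555,190) in the zoom. I'll lower it slowly to contact.

Call:
jog_arm:
  motion:
    - [0, [0.003, 0.008, 0.004], [0, 0, 0]]
    - [0, [0, 0.008, 0], [0, 0, 0]]
    - [0, [0, 0.006, 0], [0, 0, 0]]
    - [0, [0, 0.002, 0], [0, 0, 0]]
    - [0, [0, 0, 0], [0, 0, 0]]

```text
clock: 11.87
tcp_pos: [0.4557, -0.2666, 0.1312]
orientation: [-0.162, 2.146, -2.144]
contact_force: [-0.6, 0.2, -5.0]
grip_width: 0.0088
```

Call:
jog_arm:
  motion:
    - [0, [0, 0.002, 0], [0, 0, 0]]
    - [0, [0, 0.002, 0], [0, 0, 0]]
    - [0, [0, 0, 0], [0, 0, 0]]

```text
clock: 12.12
tcp_pos: [0.4563, -0.2669, 0.1279]
orientation: [-0.16, 2.144, -2.144]
contact_force: [-0.6, 0.2, -5.0]
grip_width: 0.0084
```

Call:
jog_arm:
  motion:
    - [0, [0, 0.0015, 0], [0, 0, 0]]
    - [0, [0, 0, 0], [0, 0, 0]]
    - [0, [0, 0, 0], [0, 0, 0]]

```text
clock: 12.37
tcp_pos: [0.4563, -0.2669, 0.1266]
orientation: [-0.16, 2.144, -2.144]
contact_force: [-0.1, 0.6, -5.2]
grip_width: 0.0087
```

Call:
jog_arm:
  motion:
    - [0, [0, 0.0015, 0], [0, 0, 0]]
    - [0, [0, 0, 0], [0, 0, 0]]
    - [0, [0, 0, 0], [0, 0, 0]]

```text
clock: 12.62
tcp_pos: [0.4565, -0.2671, 0.1253]
orientation: [-0.159, 2.143, -2.144]
contact_force: [0.5, 0.2, -5.0]
grip_width: 0.0089
```

Call:
jog_arm:
  motion:
    - [0, [0, 0.0015, 0], [0, 0, 0]]
    - [0, [0, 0, 0], [0, 0, 0]]
    - [0, [0, 0, 0], [0, 0, 0]]

```text
clock: 12.87
tcp_pos: [0.4568, -0.2672, 0.1252]
orientation: [-0.159, 2.143, -2.144]
contact_force: [-3.8, 1.7, 9.9]
grip_width: 0.0084
```

Call:
jog_arm:
  motion:
    - [0, [0, 0.0015, 0], [0, 0, 0]]
    - [0, [0, 0, 0], [0, 0, 0]]
    - [0, [0, 0, 0], [0, 0, 0]]

```text
clock: 13.12
tcp_pos: [0.457, -0.2673, 0.1252]
orientation: [-0.158, 2.142, -2.145]
contact_force: [-7.8, 3.3, 22.9]
grip_width: 0.0087
```

Contact at TCP 0.1252, as predicted. I'll ease off the press and check before releasing.

Call:
jog_arm:
  motion:
    - [0, [0, -0.0015, 0], [0, 0, 0]]
    - [0, [0, 0, 0], [0, 0, 0]]
    - [0, [0, 0, 0], [0, 0, 0]]

```text
clock: 13.37
tcp_pos: [0.457, -0.2673, 0.1252]
orientation: [-0.158, 2.142, -2.144]
contact_force: [-3.7, 1.0, 12.2]
grip_width: 0.009
```

```bash
python3 -c "
from h import *
f,s=look('t3')
a=cv2.resize(f['image'][180:300,345:475],None,fx=3,fy=3,interpolation=2)
b=cv2.resize(s['image'][100:220,280:410],None,fx=3,fy=3,interpolation=2)
cv2.imwrite('pics/t3z.png',np.hstack([a,b])[...,::-1])
"
```

```text
13.3667 [ 0.4570198  -0.26727523  0.12519986] [-3.7  1.  12.2] 0.00895751647596336
```

View pics/t3z.png

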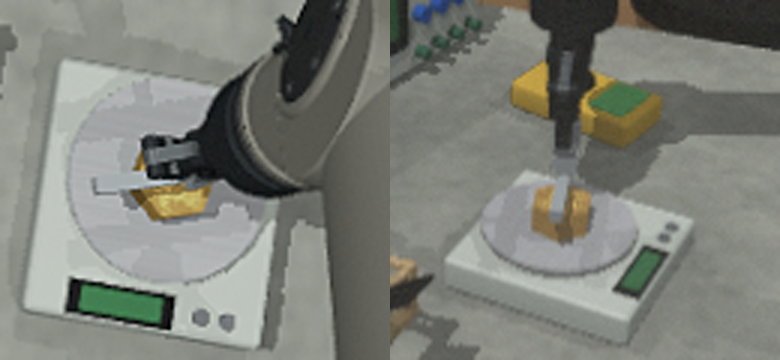

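The weight stands on the pan near its centre, at (560,215) in the zoom. I'll release it, pause, then rise.

Call:
jog_arm:
  motion:
    - [0, [0, -0.0008, 0], [0, 0, 0]]
    - [0.2, [0, 0, 0], [0, 0, 0]]
    - [0.4, [0, 0, 0], [0, 0, 0]]
    - [0.5, [0, 0, 0], [0, 0, 0]]
    - [0.5, [0, 0, 0], [0, 0, 0]]
    - [0.5, [0, 0, 0], [0, 0, 0]]
    - [0.5, [0, 0, 0], [0, 0, 0]]

```text
clock: 14.05
tcp_pos: [0.4563, -0.267, 0.1243]
orientation: [-0.16, 2.144, -2.144]
contact_force: [0.6, -0.1, 0.2]
grip_width: 0.0423
```

Call:
jog_arm:
  motion:
    - [0.5, [0, -0.01, 0], [0, 0, 0]]
    - [0.5, [0, -0.02, 0], [0, 0, 0]]
    - [0.5, [0, -0.03, 0], [0, 0, 0]]
    - [0.5, [0, -0.04, 0], [0, 0, 0]]
    - [0.5, [0, -0.04, 0], [0, 0, 0]]
    - [0.5, [0, -0.04, 0], [0, 0, 0]]
    - [0.5, [0, -0.02, 0], [0, 0, 0]]
    - [0.5, [0, 0, 0], [0, 0, 0]]
    - [0.5, [0, 0, 0], [0, 0, 0]]

```text
clock: 14.8
tcp_pos: [0.4568, -0.2671, 0.3264]
orientation: [-0.157, 2.141, -2.145]
contact_force: [0.5, -0.3, -0.6]
grip_width: 0.0428
```

```bash
python3 -c "
from h import *
f,s=look('t4')
a=cv2.resize(f['image'][180:300,345:475],None,fx=3,fy=3,interpolation=2)
b=cv2.resize(s['image'][100:220,280:410],None,fx=3,fy=3,interpolation=2)
cv2.imwrite('pics/t4z.png',np.hstack([a,b])[...,::-1]);cv2.imwrite('pics/t4s.png',s['image'][...,::-1])
C=cloud(s,(315,130,365,200));T=C[(C[:,2]>.15)&(C[:,2]<.2)];print(T[:,:3].mean(0),T[:,2].max())
T=C[(C[:,2]>.06)&(C[:,2]<.078)&(C[:,1]>-.35)];print(T[:,:3].min(0),T[:,:3].max(0))
"
```

```text
14.8 [ 0.45682903 -0.26712139  0.32638023] [ 0.5 -0.3 -0.6] 0.04276068412139687
[ 0.45290765 -0.26475839  0.15848383] 0.16501797609637936
[ 0.42639666 -0.29375498  0.06002531] [ 0.48032566 -0.23590444  0.07790495]
```

View pics/t4z.png

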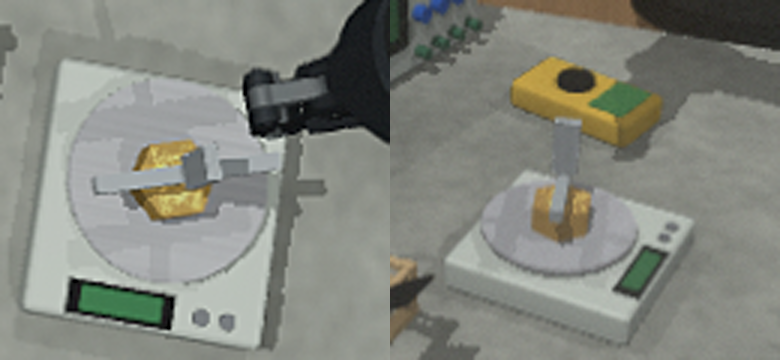

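View pics/t4s.png

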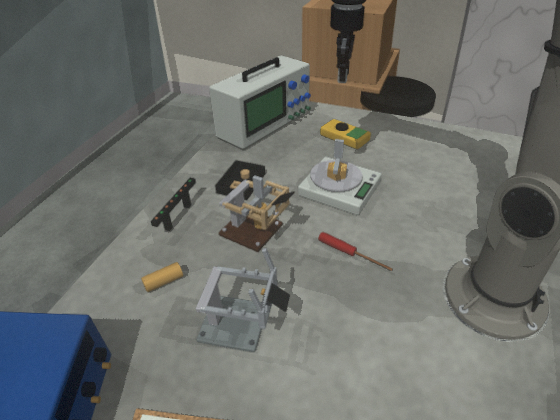

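The hex weight stands upright at (340,170), with its tab top at z 0.165 (50 + 115 mm). Its body spans 0.426–0.480 in x, well inside the pan. The round weight still hangs, the keeper is open, and the gripper touches nothing.

```bash
python3 -c "
from h import *
print(r.hand_in(), r.get_obs()['clock'])"
```

```text
the job is handed in; nothing more can be done
the job is handed in; nothing more can be done
```

The hexagonal weight now stands upright on the scale pan, and I handed the job in about 15 s into the 51 s limit.

- **Keeper:** I pressed the grey stand's paddle with closed fingers. The force fell to zero, and the picture after I backed off showed the arms still upright with the paddle sloping down.
- **Moving the weight:** I gripped it by the tab, lifted it straight up about 180 mm and carried it over. I lowered it to contact, which I felt at a TCP height of 0.125 m as predicted, then eased off and let go.
- **Last checks:** The tab top is at z = 0.165 m, which is pan height plus the full 115 mm. The weight sits within about 3 mm of the pan centre, so its whole underside is on the pan. The round weight still hangs on its hook, the keeper is still open, and the gripper is clear with near-zero force.

**Disagreements:**
- The cameras and the first paddle contact put the fingertips about 30–35 mm higher than the reported TCP implied. I set heights by the images and by contact instead.
- While lowering onto the pan I pressed with up to about 23 N, with about 8 N sideways. I backed this off in two small steps before letting go; the first reading after the fingers opened was near zero.

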